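Tip the vial caps into the tray's blue corner

ROBOT

A 6-joint arm with a two-finger parallel gripper is mounted at the origin on the work surface. World frame = base frame: x ahead of the robot, y to its left, z up, the work surface at z = 0. Lengths are in m, angles in rad, forces in N, time in s.
With the tool pointing down it reaches from about 0.425 to 0.95 m from the base axis. Payload 14.7 kg.
Tool frame: the origin (TCP) lies midway between the tips of the shut fingers; the grasp point (between the pads) lies 19 mm behind it; z points along the fingers, y is the line along which they close (so a half turn about z gives the same grasp; the last joint's range is limited). The gripper opens to 85 mm and grips with 20 to 120 N. Pads are 22 mm wide; open, the fingers measure 114 mm over their backs; the gripper's body (76 mm by 85 mm) begins 54 mm behind the grasp point. The pads swing forward as they close: fully open they stand 13 mm farther back than shut.
Start: joints at [-1.341, 0.48, 1.596, -0, 1.065, -0.047], TCP at [0.178, -0.625, 0.231] pointing down, gripper open.
Joint ranges: [-2.75, 2.75], [-0.82, 2.05], [0.23, 2.67], [-1.56, 4.7], [0.09, 2.69], [-2.92, 2.92]. Speed limits (rad/s): [1.89, 1.89, 2.39, 3.01, 3.01, 3.01].

INTERFACE

Orientations are given as a unit quaternion [x, y, z, w].
In Python, from bench import ctrl gives the robot as it stands.
- The arm moves only by the tool drive_tool, never from a script. Its arguments are lists of equal length, an entry for each row: "offset": the shift along the tool's x, y, z as a fraction of full scale, a list of three; "turn": the turn about the tool's z as a fraction of full scale; "gripper": the opening, from 0 (shut) to 1 (fully open). A call has 1 to 10 rows; each row is the pose to reach, as a shift and turn from the pose commanded when the call began, along the tool's axes at that moment; what a row does not reach only later rows make up. Full scale, the value 1, is 30 cm for a shift and 90 degrees for a turn. A row lasts 1/12 s, in which the tool goes at most 41.7 mm and 7.16 degrees, less where a joint would pass 70% of its speed; a pose out of reach is approached as far as the arm can. A call with a number of a shift or a turn outside -1 to 1 is refused whole. A call with a gripper value outside its range is refused whole. The fingers move at their own pace and stop on an object; "squeeze" is the grip in N (left out, the last holds). Time passes only in rows, so rows that repeat a pose let the fingers close. It gives the time, the measured TCP pose, the force, the opening and the grip force at its end, in the units of the state.
- ctrl.observe(): the state, without advancing time (a new reading comes with each control period).
- ctrl.capture(name): name is "side" or "top" or "wrist"; returns the picture (480x640x3 uint8, red, green, blue); there is no depth.
- ctrl.calibration(name): a dict with "intrinsics" (3x3 intrinsics, pixels), "R" (3x3) and "t" (3): a world point X has camera coordinates R X + t; the wrist camera has in their place "hand_eye" (4x4, takes a point from camera to tool coordinates, whose origin is the TCP and whose axes are the flange's). Camera axes: x right, y down, z forward; pixel columns grow to the right and rows downward; lengths in m; the calibration is good to about 2 mm. A picture is of the moment at which its call begins: read the wrist's pose just before it. calibration takes no time and is no camera call.
- ctrl.sign_off(): hands the job in; it is judged then, once.
The state is a dict: "time_s": time; "qpos": joint angles; "qvel": joint speeds; "tau": joint torques, N m; "tcp_pos": TCP position; "ee_rot": TCP orientation; "wrist_force": force on the tool from outside, world axes, zero at the start; "moment": the same for the moment, N m; "grip_width": opening from 0.0 (shut) to 1.0 (fully open); "gripper_force": force on a finger pad.
Only numpy, scipy, OpenCV 4.12 (cv2) and the standard library are available. Lean on these libraries where they do the work, as an engineer would, in place of code of your own. Each camera call takes 0.05 s, during which the arm holds its last target. There are 200 camera calls.

TASK

Lift the white tray by its grey handle straight up off the two posts it hangs on, then tilt it in the air, blue corner lowest, by 30 to 40 degrees, so that all three orange vial caps slide onto the blue patch in that corner. Finish while holding it there: tilted, still, in the gripper alone, clear of the stand and the bench, with no cap spilled. Leave everything else on the bench alone.

Things in the scene. Friction and masses are not known exactly. Their poses are not given: they have to be found in the camera images.
- tray: White open tray, 160 x 125 x 45 mm outside, walls and floor 5 mm, about 0.3 kg, loose, at any yaw. Origin: centre of its underside; x along its length, y across, z up. Its +x +y corner is blue: walls, rim and a 70 x 70 mm floor patch. Hangs by an eye at each end on the stand's posts, underside 22 mm above the bench; 220 mm long over the eyes.
- tray_handle (a point): Centre of the tray's grey handle, 93 mm above the tray's underside: a bridge bar along the tray's x, 160 mm long, 16 mm wide, 14 mm tall, on an upright at each end, open below for 41 mm down to the wall tops. Pinch it here from above, closing along the tray's y; grip it with 40 N or more to keep the tilted tray from turning in the fingers.
- tray_corner (a point): The inside bottom point of the tray's blue corner (tray x = +75, y = +57.5, z = +5 mm). The blue patch reaches 70 mm from it along both walls.
- tray_eye (a point): Centre of the tray's grey eye at its +x end (tray x = +95, y = 0, z = +41 mm); the same at x = -95 mm. A flat square frame 30 mm wide, 6 mm thick, with an 18 mm square hole, through which a 10 mm pin of the stand passes.
- stand: Fixed stand under the tray, same yaw: dark foot plate 230 x 70 x 8 mm, origin at the centre of its underside, posts at its x = +-95 mm. Each post: a 22 x 36 mm aluminium block to z = 60 mm, on which an eye rests, then a 10 mm steel pin to z = 87 mm. Lift the tray straight up by 30 mm or more before moving it aside or tilting it.
- cap1: Orange, slippery plastic vial cap, a plain disc 24 mm across and 12 mm tall, 12 g, lying loose in the tray, away from the blue corner at the start. It starts to slide when the floor slopes by 11 to 18 degrees; if it rubs along a wall, a diagonal tilt may have to reach 35 degrees, but tipping first along one wall, then along the other, does it with 25. Origin: centre of its underside.
- cap2: Orange, slippery plastic vial cap, a plain disc 24 mm across and 12 mm tall, 12 g, lying loose in the tray, away from the blue corner at the start. It starts to slide when the floor slopes by 11 to 18 degrees; if it rubs along a wall, a diagonal tilt may have to reach 35 degrees, but tipping first along one wall, then along the other, does it with 25. Origin: centre of its underside.
- cap3: Orange, slippery plastic vial cap, a plain disc 24 mm across and 12 mm tall, 12 g, lying loose in the tray, away from the blue corner at the start. It starts to slide when the floor slopes by 11 to 18 degrees; if it rubs along a wall, a diagonal tilt may have to reach 35 degrees, but tipping first along one wall, then along the other, does it with 25. Origin: centre of its underside.
- wash_bottle: Bystander, to be left alone. White wash bottle with a bent spout, 68 mm wide, 200 mm tall, standing in the enamel tray on the left. Origin: centre of its underside.
- sample_bottle: Bystander, to be left alone. Amber jar, 64 mm wide, 130 mm tall, in the enamel tray. Origin: centre of its underside.
- beaker: Bystander, to be left alone. Glass beaker 90 mm wide, 120 mm tall, at the far right. Origin: centre of its underside.
- insect_trap: Bystander, to be left alone. Insect trap jar, yellow collar and green roof, 132 mm wide, 190 mm tall, at the far left. Origin: centre of its underside.
- petri_dish: Bystander, to be left alone. Closed petri dish, 90 mm wide, 16 mm tall, at the near left. Origin: centre of its underside.
- paint_brush: Bystander, to be left alone. Blue-handled brush lying flat, 180 mm long, 10 mm thick, on the right. Origin: centre of its underside at the middle of the handle.
- enamel_tray: White enamelled tray with blue rim, 220 x 130 x 22 mm (x, y, z), fixed on the left; it carries the wash bottle and the amber jar. Origin: centre of its underside.
There are look-alikes about, which are no part of the job. What is shaped like the tray but pink or red is not meant.

How it is judged:
By the outcome, as a careful person would: the job done as asked, in the order asked, and still so for the second after the job is handed in, while the arm keeps its last pose, push and grip.
It also fails if it takes over 45 s, if anything falls off the work surface, if the arm or the gripper's body presses on something with over 40 N, if the wrist force passes 120 N, or if a joint passes its speed limit or range.

## Working session

There is one attempt and no reset: what is moved stays moved. The work goes in short steps, Python scripts to look and compute and a tool call to move; the robot and the scene stay as the last step left them, time stands still between calls to the robot, and variables do not carry over. Pictures are saved under pics/ and viewed, at most 10 in all, crops included, and the job is handed in when it is done.

Besides the shell and the picture viewer there is one more tool, called after "Request:" in YAML: its name, and indented under it one key for each argument. drive_tool: Moves the arm, as the interface text tells. Its arguments: {"type":"object","properties":{"offset":{"type":"array"},"turn":{"type":"array"},"gripper":{"type":"array"},"squeeze":{"type":"number"}},"required":["offset","turn","gripper"]}

```bash
ls -la; mkdir -p pics; cat > h.py <<'E'
import numpy as np,cv2
from bench import ctrl
from scipy.spatial.transform import Rotation as Ro
def snap(n,f):
    im=ctrl.capture(n); cv2.imwrite('pics/'+f,im[:,:,::-1]); return im
def cam(n,s=None):
    c=ctrl.calibration(n);K=np.array(c['intrinsics'])
    if 'R' in c: return K,np.array(c['R']),np.array(c['t'])
    T=np.eye(4);T[:3,:3]=Ro.from_quat(s['ee_rot']).as_matrix();T[:3,3]=s['tcp_pos']
    M=np.linalg.inv(T@np.array(c['hand_eye']));return K,M[:3,:3],M[:3,3]
def ray(C,uv):
    K,R,t=C;d=R.T@np.linalg.solve(K,[uv[0],uv[1],1]);return -R.T@t,d/np.linalg.norm(d)
def plane(C,uv,z):
    o,d=ray(C,uv);return o+d*(z-o[2])/d[2]
def proj(C,X):
    K,R,t=C;p=K@(R@np.array(X)+t);return p[:2]/p[2]
def tri(*cu):
    A=0;b=0
    for C,uv in cu:
        o,d=ray(C,uv);P=np.eye(3)-np.outer(d,d);A=A+P;b=b+P@o
    return np.linalg.solve(A,b)
E
python3 - <<'E'
from h import *
print(ctrl.observe())
a=snap('top','top0.png');b=snap('side','side0.png');s=ctrl.observe();c=snap('wrist','w0.png')
for n in('top','side'):
    C=cam(n);print(n,-C[1].T@C[2],C[1][2],C[0][0,0])
print(ctrl.calibration('wrist'))
E
```

```text
total 12
drwxr-xr-x  3 agent agent 4096 Nov 29 18:23 .
drwxr-xr-x 23 root  root  4096 Nov 29 18:23 ..
drwxr-xr-x  2 agent agent 4096 Nov 29 18:23 pics
{'time_s': 0.0, 'qpos': array([-1.34059002e+00,  4.80809480e-01,  1.59683502e+00,  2.49383217e-05,
        1.06506018e+00, -4.65930525e-02]), 'qvel': array([ 1.53409201e-04, -1.75389071e-03,  1.30995356e-04,  8.87854367e-05,
       -1.19333717e-03,  1.83008045e-03]), 'tau': array([-3.67706103e-03, -9.50645614e+01, -4.30196249e+01, -4.97249748e-04,
        1.23965790e-02,  3.28601845e-05]), 'tcp_pos': array([ 0.17757803, -0.62488517,  0.23070136]), 'ee_rot': array([ 9.90438723e-01,  1.37952262e-01, -4.01148408e-05, -5.54669074e-04]), 'wrist_force': array([ 0.07944054, -0.40504882, -0.57700853]), 'moment': array([-0.00078909,  0.00252443,  0.03829267]), 'gripper_force': 0.0, 'grip_width': 1.0020042093913168}
top [ 0.44158256 -0.01264058  1.20858237] [ 5.04645059e-02 -1.19943863e-04 -9.98725848e-01] 507.4621795304494
side [0.19581209 0.76073075 0.86333661] [ 0.29843744 -0.67111482 -0.67863097] 511.24284552796865
{'intrinsics': array([[425.71999219,   0.        , 311.11191877],
       [  0.        , 425.71999219, 237.74412799],
       [  0.        ,   0.        ,   1.        ]]), 'hand_eye': array([[ 6.78307681e-04, -9.58041213e-01, -2.86629680e-01,
         7.27124092e-02],
       [ 9.99999769e-01,  6.60967157e-04,  1.57254293e-04,
        -1.34304971e-03],
       [ 3.87967111e-05, -2.86629720e-01,  9.58041441e-01,
        -1.41276937e-01],
       [ 0.00000000e+00,  0.00000000e+00,  0.00000000e+00,
         1.00000000e+00]])}
```

View pics/top0.png

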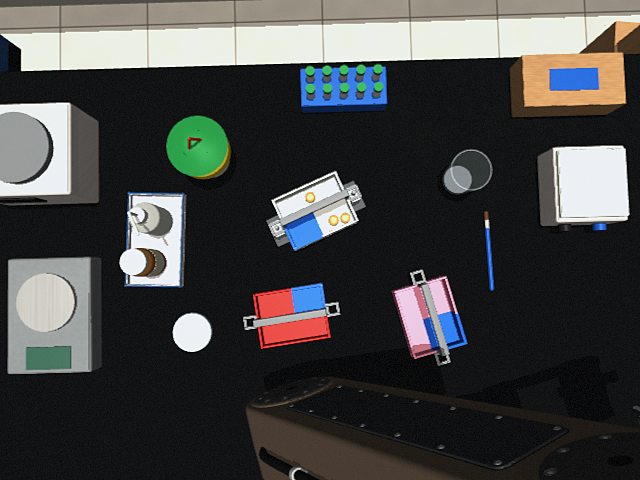

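View pics/side0.png

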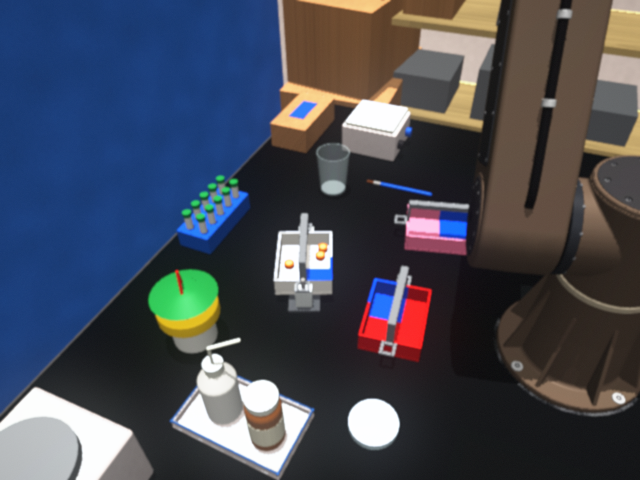

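```bash
python3 - <<'E'
from h import *
T=cam('top');S=cam('side')
t=cv2.imread('pics/top0.png');s=cv2.imread('pics/side0.png')
a=t[160:260,255:375];b=s[200:320,260:350]
v=np.hstack([cv2.resize(a,(480,400),interpolation=2),cv2.resize(b,(300,400),interpolation=2)])
cv2.imwrite('pics/c0.png',v)
print(plane(T,(315,209),.093),plane(T,(277,228),.05),plane(T,(353,190),.05))
E
```

```text
[0.5790124  0.01125673 0.093     ] [0.54309147 0.10036857 0.05      ] [ 0.62567632 -0.07633071  0.05      ]
```

View pics/c0.png

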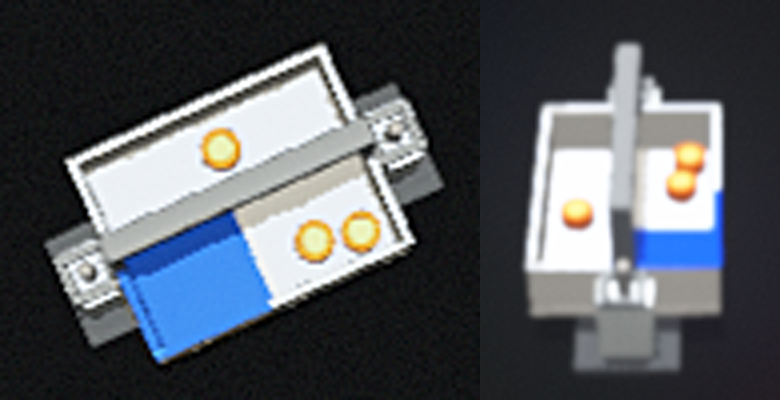

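Request:
drive_tool:
  offset:
    - [0,0,-0.1]
    - [0,0,-0.1]
    - [0,0,-0.1]
  turn: [0,0,0]
  gripper: [1,1,1]

```text
time_s: 0.4
tcp_pos: [0.1778, -0.626, 0.2626]
ee_rot: [0.99, 0.138, 0.0, 0.001]
wrist_force: [0.3, -0.3, 0.1]
grip_width: 0.999
gripper_force: 0.0
```

Request:
drive_tool:
  offset:
    - [0,0,-0.2]
    - [0,0,-0.4]
    - [0,0,-0.6]
    - [0,0,-0.8]
    - [0,0,-1]
    - [0,0,-1]
    - [0,0,-1]
    - [0,0,-1]
    - [0,0,-1]
  turn: [0,0,0,0,0,0,0,0,0]
  gripper: [1,1,1,1,1,1,1,1,1]

```text
time_s: 1.15
tcp_pos: [0.1778, -0.6259, 0.5645]
ee_rot: [0.99, 0.138, 0.0, 0.003]
wrist_force: [0.3, -1.3, 0.1]
grip_width: 0.997
gripper_force: 0.0
```

Request:
drive_tool:
  offset:
    - [0,0,-0.2]
    - [0,0,-0.4]
    - [0,0,-0.6]
    - [0,0,-0.8]
    - [0,0,-1]
    - [0,0,-1]
    - [0,0,-1]
    - [0,0,-1]
    - [0,0,-1]
  turn: [0,0,0,0,0,0,0,0,0]
  gripper: [1,1,1,1,1,1,1,1,1]

```text
time_s: 1.9
tcp_pos: [0.1658, -0.5835, 0.7883]
ee_rot: [0.99, 0.138, 0.002, 0.014]
wrist_force: [0.1, 1.5, 1.0]
grip_width: 1.004
gripper_force: 0.0
```

```bash
python3 -c "
from bench import ctrl
s=ctrl.observe();print(s['time_s'],s['qpos'],s['qvel'],s['ee_rot'],s['tcp_pos'])"
```

```text
1.9 [-1.34464922e+00  4.83379304e-01  2.35058698e-01  1.80254177e-03
  2.39478792e+00 -4.93434072e-02] [-0.00670648 -0.09450389 -0.00206999  0.00033475  0.06683003 -0.0024012 ] [0.99033608 0.13795989 0.0018526  0.01407428] [ 0.16581238 -0.58350139  0.78827315]
```

Request:
drive_tool:
  offset:
    - [0,0,-1]
    - [0,0,-1]
    - [0,0,-1]
    - [0,0,-1]
    - [0,0,-1]
    - [0,0,-1]
    - [0,0,-1]
    - [0,0,-1]
    - [0,0,-1]
    - [0,0,-1]
  turn: [0,0,0,0,0,0,0,0,0,0]
  gripper: [1,1,1,1,1,1,1,1,1,1]

```text
time_s: 2.73
tcp_pos: [0.1377, -0.4847, 0.8556]
ee_rot: [0.99, 0.138, 0.003, 0.022]
wrist_force: [-0.4, 1.2, 0.2]
grip_width: 1.005
gripper_force: 0.0
```

```bash
python3 -c "
from bench import ctrl
s=ctrl.observe();print(s['time_s'],s['qpos'],s['qvel'],s['ee_rot'],s['tcp_pos'])"
```

```text
2.7333 [-1.3562621   0.35887852  0.23604747  0.00468911  2.50247047 -0.05842385] [-0.00473984 -0.04391909  0.00167544  0.00109678  0.0481842  -0.00486294] [0.99019641 0.13791659 0.00307543 0.02192318] [ 0.13767482 -0.48465373  0.85561694]
```

Request:
drive_tool:
  offset:
    - [0,0,0]
    - [0,0,0]
    - [0,0,0]
    - [0,0,0]
  turn: [0,0,0,0]
  gripper: [1,1,1,1]

```text
time_s: 3.07
tcp_pos: [0.1378, -0.4852, 0.8553]
ee_rot: [0.99, 0.138, 0.003, 0.022]
wrist_force: [0.1, -0.1, 0.7]
grip_width: 0.995
gripper_force: 0.0
```

```bash
python3 -c "
from bench import ctrl
s=ctrl.observe();print(s['time_s'],s['qpos'],s['qvel'],s['ee_rot'],s['tcp_pos'])"
```

```text
3.0667 [-1.35621425  0.35956569  0.2361309   0.00468093  2.50193592 -0.05836692] [ 8.01283209e-05 -3.42894218e-05  5.11299894e-04  2.97895068e-04
  8.16142244e-04  1.65914431e-03] [0.9902002  0.13790827 0.00306625 0.02180547] [ 0.13781756 -0.48520069  0.8552555 ]
```

```bash
cat >> h.py <<'E'
def toolmove(target,yaw=None):
    s=ctrl.observe();R=Ro.from_quat(s['ee_rot']).as_matrix()
    print('t',s['time_s'],'off/.3',np.round(R.T@(np.array(target)-s['tcp_pos'])/.3,3),'toolz',R[:,2].round(3),
      'ytoolyaw',np.degrees(np.arctan2(R[1,1],R[0,1])).round(1))
E
python3 - <<'E'
from h import *
T=cam('top');S=cam('side')
l=tri((T,(282.3,222)),(S,(303.8,262)));r=tri((T,(347.5,193.3)),(S,(305,213.5)))
print(l,r,np.linalg.norm(l-r),np.degrees(np.arctan2(*(l-r)[[1,0]])),(l+r)/2)
for e in (l,r): print(proj(T,e),proj(S,e))
toolmove([.46,-.34,.55]);toolmove([.58,.01,.36])
E
```

```text
[0.54783525 0.08132139 0.11688474] [ 0.60769093 -0.06018415  0.12220031] 0.15373605525578837 112.92796038284449 [0.57776309 0.01056862 0.11954252]
[282.68235888 222.94002936] [302.75981644 261.88088877]
[347.44447004 193.16227185] [305.13777966 213.51598548]
t 3.0667 off/.3 [ 1.165 -0.217  1.009] toolz [ 0.012 -0.042 -0.999] ytoolyaw -74.1
t 3.0667 off/.3 [ 1.869 -1.257  1.597] toolz [ 0.012 -0.042 -0.999] ytoolyaw -74.1
```

Request:
drive_tool:
  offset:
    - [0.1,-0.02,0.1]
    - [0.2,-0.04,0.2]
    - [0.3,-0.06,0.3]
    - [0.4,-0.09,0.4]
    - [0.5,-0.12,0.5]
    - [0.6,-0.15,0.6]
    - [0.7,-0.18,0.7]
    - [0.8,-0.22,0.8]
    - [0.9,-0.26,0.9]
    - [1,-0.3,1]
  turn: [-0.07,-0.14,-0.21,-0.28,-0.35,-0.42,-0.49,-0.56,-0.63,-0.7]
  gripper: [1,1,1,1,1,1,1,1,1,1]

```text
time_s: 3.9
tcp_pos: [0.3726, -0.3512, 0.5895]
ee_rot: [0.77, 0.637, -0.009, 0.02]
wrist_force: [0.3, -1.0, 0.7]
grip_width: 0.997
gripper_force: 0.0
```

```bash
python3 - <<'E'
from h import *
s=ctrl.observe();print(s['tcp_pos'],s['qpos'])
toolmove([.52,.0,.36]);toolmove([.578,.01,.36])
E
```

```text
[ 0.37264196 -0.35115044  0.58954087] [-0.79941933  0.08955302  1.29884075 -0.02155395  1.71405387 -0.61405097]
t 3.9 off/.3 [1.272 0.248 0.72 ] toolz [ 0.012 -0.043 -0.999] ytoolyaw -10.8
t 3.9 off/.3 [1.341 0.432 0.721] toolz [ 0.012 -0.043 -0.999] ytoolyaw -10.8
```

Request:
drive_tool:
  offset:
    - [0.12,0.04,0.06]
    - [0.24,0.08,0.12]
    - [0.36,0.11,0.18]
    - [0.48,0.15,0.24]
    - [0.6,0.19,0.3]
    - [0.72,0.23,0.36]
    - [0.84,0.27,0.42]
    - [0.92,0.31,0.48]
    - [1,0.34,0.54]
    - [1,0.34,0.54]
  turn: [-0.07,-0.14,-0.21,-0.28,-0.35,-0.39,-0.39,-0.39,-0.39,-0.39]
  gripper: [1,1,1,1,1,1,1,1,1,1]

```text
time_s: 4.73
tcp_pos: [0.5323, -0.0812, 0.4152]
ee_rot: [0.544, 0.839, -0.015, 0.014]
wrist_force: [0.2, 0.2, -0.5]
grip_width: 1.002
gripper_force: 0.0
```

```bash
python3 - <<'E'
from h import *
s=ctrl.observe();print(s['tcp_pos'],s['qpos'],s['wrist_force'])
im=snap('wrist','w1.png')
toolmove([.578,.01,.25])
C=cam('wrist',s)
for X in ([.548,.081,.12],[.608,-.06,.12]): print(proj(C,X))
E
```

```text
[ 0.53233895 -0.08122504  0.41520042] [-0.1808489   0.17322167  1.59461623 -0.03977436  1.35945953 -0.59385793] [ 0.18539607  0.16264818 -0.52653065]
t 4.7833 off/.3 [0.243 0.272 0.544] toolz [ 0.008 -0.042 -0.999] ytoolyaw 24.1
[402.57866979  20.17625104]
[389.33453468 185.38856221]
```

View pics/w1.png

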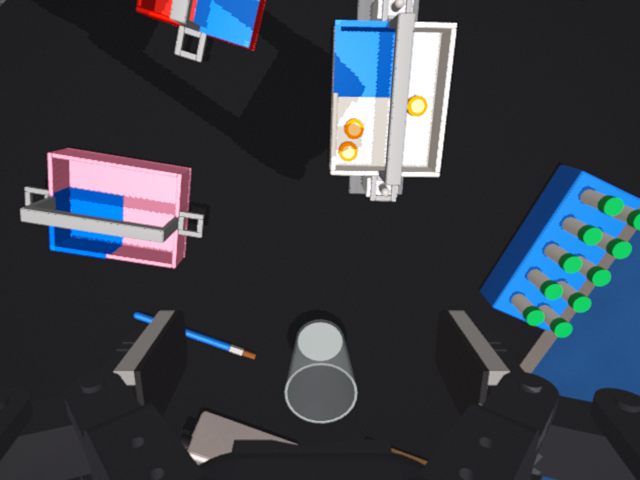

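Request:
drive_tool:
  offset:
    - [0.05,0.06,0.11]
    - [0.1,0.12,0.22]
    - [0.15,0.18,0.33]
    - [0.2,0.23,0.44]
    - [0.24,0.27,0.54]
    - [0.24,0.27,0.54]
  turn: [0,0,0,0,0,0]
  gripper: [1,1,1,1,1,1]

```text
time_s: 5.28
tcp_pos: [0.5767, 0.0081, 0.2487]
ee_rot: [0.544, 0.839, -0.016, 0.014]
wrist_force: [-1.0, -0.0, -1.6]
grip_width: 1.001
gripper_force: 0.0
```

```bash
python3 - <<'E'
from h import *
s=ctrl.observe();print(s['tcp_pos'],s['qpos'])
im=snap('wrist','w2.png')
t2=snap('top','top2.png')
C=cam('wrist',s)
for X in ([.548,.081,.12],[.578,.01,.12],[.608,-.06,.12]): print(proj(C,X))
E
```

```text
[0.57669214 0.00809472 0.24869732] [-0.01105857  0.35852511  1.75188098 -0.04981161  1.02604658 -0.4045562 ]
[319.72982126  94.41306576]
[316.60887289 218.92805867]
[314.58111013 321.66580547]
```

View pics/w2.png

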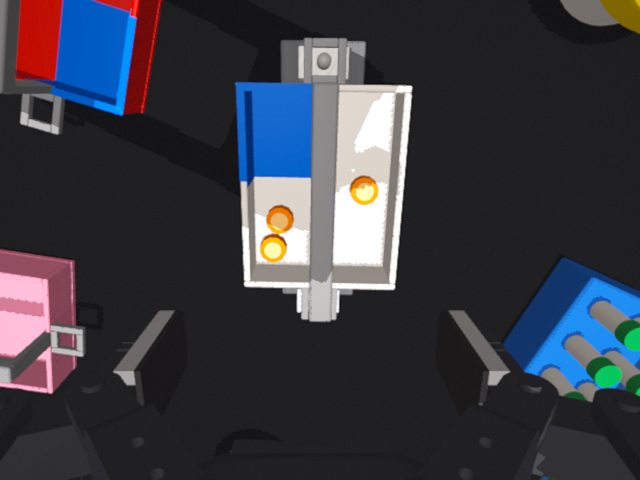

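```bash
python3 - <<'E'
from h import *
s=ctrl.observe();C=cam('wrist',s);T=cam('top')
a=plane(C,(324,82),.122);b=plane(C,(319.5,321),.122)
print(a,b,np.linalg.norm(a-b),np.degrees(np.arctan2(*(a-b)[[1,0]])),(a+b)/2)
print(tri((C,(324,82)),(T,(282.3,222))),tri((C,(319.5,321)),(T,(347.5,193.3))))
m=(a+b)/2;m[2]=.096;toolmove(m)
E
```

```text
[0.54980524 0.08643642 0.122     ] [ 0.61406319 -0.06170853  0.122     ] 0.1614806774683451 113.44881354420633 [0.58193421 0.01236395 0.122     ]
[0.55123632 0.08565483 0.09261805] [ 0.60972815 -0.05949837  0.1269193 ]
t 5.3833 off/.3 [0.037 0.024 0.524] toolz [ 0.01  -0.044 -0.999] ytoolyaw 24.0
```

Request:
drive_tool:
  offset:
    - [0.037,0.024,0.1]
    - [0.037,0.024,0.2]
    - [0.037,0.024,0.3]
    - [0.037,0.024,0.4]
    - [0.037,0.024,0.47]
    - [0.037,0.024,0.52]
    - [0.037,0.024,0.52]
  turn: [0,0,0,0,0,0,0]
  gripper: [1,1,1,1,1,1,1]

```text
time_s: 5.97
tcp_pos: [0.5823, 0.0115, 0.0969]
ee_rot: [0.545, 0.838, -0.015, 0.016]
wrist_force: [-0.8, 0.5, 0.3]
grip_width: 0.998
gripper_force: 0.0
```

Request:
drive_tool:
  offset:
    - [0,0,0]
    - [0,0,0]
    - [0,0,0]
    - [0,0,0]
    - [0,0,0]
    - [0,0,0]
    - [0,0,0]
    - [0,0,0]
  turn: [0,0,0,0,0,0,0,0]
  gripper: [0,0,0,0,0,0,0,0]
  squeeze: 90

```text
time_s: 6.63
tcp_pos: [0.5825, 0.0128, 0.0985]
ee_rot: [0.545, 0.838, -0.015, 0.017]
wrist_force: [-4.8, -2.9, 14.6]
grip_width: 0.165
gripper_force: 87.8
```

Request:
drive_tool:
  offset:
    - [-0.0005,0,-0.01]
    - [-0.0015,0,-0.03]
    - [-0.003,0,-0.06]
    - [-0.005,-0.001,-0.11]
    - [-0.008,-0.001,-0.17]
    - [-0.011,-0.002,-0.24]
    - [-0.0135,-0.002,-0.3]
    - [-0.018,-0.003,-0.4]
    - [-0.022,-0.003,-0.5]
    - [-0.022,-0.003,-0.5]
  turn: [0,0,0,0,0,0,0,0,0,0]
  gripper: [0,0,0,0,0,0,0,0,0,0]

```text
time_s: 7.47
tcp_pos: [0.5853, 0.0132, 0.2542]
ee_rot: [0.545, 0.838, -0.013, 0.02]
wrist_force: [2.4, 0.5, -1.9]
grip_width: 0.168
gripper_force: 88.2
```

```bash
python3 - <<'E'
from h import *
s=ctrl.observe();print(s['tcp_pos'],s['qpos'])
a=snap('side','side3.png');b=snap('wrist','w3.png')
cv2.imwrite('pics/c3.png',np.hstack([a[60:420,150:450],cv2.resize(b,(480,360))])[:,:,::-1])
toolmove([.7,0,.5])
E
```

```text
[0.58534093 0.01315904 0.25415327] [-0.00190026  0.35778265  1.73839045 -0.05046297  1.02536396 -0.39439263]
t 7.5667 off/.3 [-0.236  0.335 -0.827] toolz [ 0.015 -0.043 -0.999] ytoolyaw 24.0
```

View pics/c3.png

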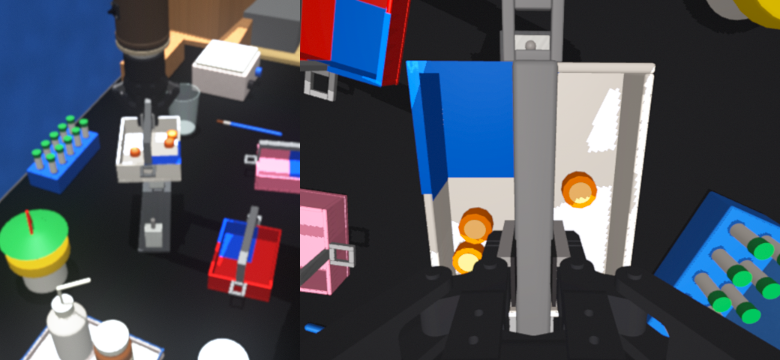

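```bash
cat > k.py <<'E'
import numpy as np
from scipy.optimize import least_squares
D=[([.48081,1.59684,1.06506],(.17758,-.62489,.23070)),([.48338,.23506,2.39479],(.16581,-.58350,.78827)),
([.35957,.23613,2.50194],(.13782,-.48520,.85526)),([.08955,1.29884,1.71405],(.37264,-.35115,.58954)),
([.17322,1.59462,1.35946],(.53234,-.08123,.41520)),([.35853,1.75188,1.02605],(.57669,.00809,.24870)),([.35778,1.73839,1.02536],(.58534,.01316,.25415))]
def fk(q,p):
    a,b,r0,h,L,o=p;A=q[0];B=A+q[1]+o;T=A+q[1]+q[2]
    return np.array([r0+a*np.sin(A)+b*np.sin(B)+L*np.sin(T),h+a*np.cos(A)+b*np.cos(B)+L*np.cos(T)])
P=least_squares(lambda p:np.concatenate([fk(q,p)-[np.hypot(*x[:2]),x[2]] for q,x in D]),[.54,.45,0,.35,.38,0]).x
lo=np.array([-.82,.23,.09]);hi=np.array([2.05,2.67,2.69])
def ik(q0,off,w=1.):
    # off: (perp outward, along up) in tool frame
    t=q0.sum()-np.pi; u=np.array([np.cos(t),np.sin(t)]) ; v=np.array([-np.sin(t),np.cos(t)])
    # tool tilt t>0 (sum>pi): tip swings inward
    u=np.array([np.cos(t),-np.sin(t)]);v=np.array([np.sin(t),np.cos(t)])
    tgt=fk(q0,P)+off[0]*u+off[1]*v
    f=lambda q:np.append(fk(q,P)-tgt,w*(q.sum()-q0.sum()))
    return least_squares(f,np.clip(q0,lo+1e-6,hi-1e-6),bounds=(lo,hi)).x
E
python3 - <<'E'
from k import *
print(P.round(3),[ (fk(q,P)-[np.hypot(*x[:2]),x[2]]).round(4) for q,x in D])
for w in (1,.3):
  for o in ((.3,0),(.26,.15),(.21,.21),(-.3,0),(-.21,.21),(-.3,.1),(-.2,-.2)):
    q=np.array([.36,1.74,1.04])
    if o[0]<0: q=np.array([0.,2.,1.1])
    l=[]
    for i in range(8):
        q=ik(q,o,w);l.append((np.degrees(q.sum()-np.pi).round(1),*fk(q,P).round(2)))
    print(w,o,l,q.round(2))
E
```

```text
[0.598 0.446 0.    0.319 0.374 0.074] [array([-0.0002,  0.0002]), array([ 0.0001, -0.    ]), array([-0.0001,  0.    ]), array([-0.0001,  0.0001]), array([ 0.    , -0.0001]), array([ 0.0001, -0.0001]), array([ 0.0001, -0.0001])]
1 (0.3, 0) [(np.float64(-0.1), np.float64(0.88), np.float64(0.25)), (np.float64(-3.5), np.float64(1.02), np.float64(0.21)), (np.float64(-9.1), np.float64(1.07), np.float64(0.17)), (np.float64(-14.7), np.float64(1.11), np.float64(0.17)), (np.float64(-20.3), np.float64(1.14), np.float64(0.19)), (np.float64(-25.8), np.float64(1.17), np.float64(0.23)), (np.float64(-31.2), np.float64(1.19), np.float64(0.29)), (np.float64(-36.5), np.float64(1.2), np.float64(0.36))] [1.11 0.23 1.17]
1 (0.26, 0.15) [(np.float64(-0.1), np.float64(0.84), np.float64(0.4)), (np.float64(-4.0), np.float64(0.92), np.float64(0.45)), (np.float64(-9.3), np.float64(0.94), np.float64(0.48)), (np.float64(-14.7), np.float64(0.96), np.float64(0.53)), (np.float64(-20.1), np.float64(0.96), np.float64(0.58)), (np.float64(-25.4), np.float64(0.95), np.float64(0.65)), (np.float64(-30.8), np.float64(0.94),
[... 5272 characters left out ...]
loat64(0.82)), (np.float64(-41.1), np.float64(-0.28), np.float64(0.88)), (np.float64(-59.7), np.float64(-0.33), np.float64(0.93)), (np.float64(-59.7), np.float64(-0.33), np.float64(0.93))] [-0.82  0.23  2.69]
0.3 (-0.2, -0.2) [(np.float64(-2.4), np.float64(0.22), np.float64(0.12)), (np.float64(22.1), np.float64(0.11), np.float64(-0.01)), (np.float64(50.6), np.float64(-0.04), np.float64(-0.1)), (np.float64(76.6), np.float64(-0.24), np.float64(-0.11)), (np.float64(88.9), np.float64(-0.29), np.float64(0.02)), (np.float64(99.2), np.float64(-0.28), np.float64(0.14)), (np.float64(113.0), np.float64(-0.26), np.float64(0.23)), (np.float64(126.7), np.float64(-0.21), np.float64(0.3))] [2.05 2.67 0.63]
```

Request:
drive_tool:
  offset:
    - [-0.06,-0.02,-0.06]
    - [-0.15,-0.06,-0.12]
    - [-0.25,-0.1,-0.19]
    - [-0.36,-0.15,-0.27]
    - [-0.47,-0.2,-0.35]
    - [-0.58,-0.25,-0.43]
    - [-0.69,-0.3,-0.51]
    - [-0.8,-0.34,-0.59]
    - [-0.9,-0.38,-0.65]
    - [-1,-0.42,-0.7]
  turn: [0.03,0.06,0.09,0.12,0.15,0.18,0.21,0.24,0.27,0.3]
  gripper: [0,0,0,0,0,0,0,0,0,0]

```text
time_s: 8.4
tcp_pos: [0.5862, -0.3045, 0.4721]
ee_rot: [0.726, 0.687, -0.01, 0.019]
wrist_force: [1.6, -0.5, -3.8]
grip_width: 0.169
gripper_force: 88.5
```

Request:
drive_tool:
  offset:
    - [-0.06,0.12,-0.08]
    - [-0.12,0.24,-0.16]
    - [-0.18,0.36,-0.24]
    - [-0.24,0.48,-0.32]
    - [-0.3,0.6,-0.4]
    - [-0.36,0.7,-0.5]
    - [-0.36,0.75,-0.6]
    - [-0.36,0.8,-0.65]
    - [-0.36,0.8,-0.65]
  turn: [0,0,0,0,0,0,0,0,0]
  gripper: [0,0,0,0,0,0,0,0,0]

```text
time_s: 9.15
tcp_pos: [0.7366, -0.3783, 0.5904]
ee_rot: [0.725, 0.688, -0.006, 0.033]
wrist_force: [-0.3, 0.6, -3.7]
grip_width: 0.169
gripper_force: 89.8
```

```bash
cat >> h.py <<'E'
def rep():
    s=ctrl.observe();R=Ro.from_quat(s['ee_rot']).as_matrix();q=s['qpos']
    low=-R.T[:,:2]@R[:2,2]   # horizontal part of tray up (=-tool z), in tool axes
    a=s['qpos'][0];o=R.T@[np.cos(a),np.sin(a),0]
    print('t',s['time_s'],'tcp',s['tcp_pos'].round(3),'q',q.round(3),'tilt',np.degrees(np.arccos(-R[2,2])).round(1),
     'phi',np.degrees(np.arctan2(-low[1],low[0])).round(1),'out(tool)',o.round(3),'up(tool)',R[2].round(3),'grip',round(s['gripper_force'],1),round(s['grip_width'],3),'F',np.round(s['wrist_force'],1))
E
python3 -c "
from h import *
rep()"
```

```text
t 9.15 tcp [ 0.737 -0.378  0.59 ] q [-0.497  0.763  0.238 -0.036  2.08  -0.463] tilt 3.9 phi 36.8 out(tool) [-0.428  0.902  0.06 ] up(tool) [-0.054  0.041 -0.998] grip 89.8 0.169 F [-0.3  0.6 -3.7]
```

Request:
drive_tool:
  offset:
    - [-0.45,0.95,-0.7]
    - [-0.45,0.95,-0.7]
    - [-0.45,0.95,-0.7]
    - [-0.45,0.95,-0.7]
    - [-0.45,0.95,-0.7]
    - [-0.45,0.95,-0.7]
  turn: [0,0,0,0,0,0]
  gripper: [0,0,0,0,0,0]

```text
time_s: 9.65
tcp_pos: [0.7459, -0.3852, 0.5954]
ee_rot: [0.724, 0.688, 0.0, 0.052]
wrist_force: [0.1, 0.6, -4.1]
grip_width: 0.17
gripper_force: 89.8
```

```bash
python3 -c "
from h import *
rep()"
```

```text
t 9.65 tcp [ 0.746 -0.385  0.595] q [-0.499  0.759  0.237 -0.035  2.047 -0.464] tilt 5.9 phi 46.9 out(tool) [-0.429  0.898  0.099] up(tool) [-0.071  0.076 -0.995] grip 89.8 0.17 F [ 0.1  0.6 -4.1]
```

Request:
drive_tool:
  offset:
    - [-0.48,1,-0.6]
    - [-0.48,1,-0.6]
    - [-0.48,1,-0.6]
    - [-0.48,1,-0.6]
    - [-0.48,1,-0.6]
    - [-0.48,1,-0.6]
    - [-0.48,1,-0.6]
    - [-0.48,1,-0.6]
    - [-0.48,1,-0.6]
    - [-0.48,1,-0.6]
  turn: [0,0,0,0,0,0,0,0,0,0]
  gripper: [0,0,0,0,0,0,0,0,0,0]

```text
time_s: 10.48
tcp_pos: [0.7646, -0.3984, 0.5851]
ee_rot: [0.723, 0.687, 0.006, 0.069]
wrist_force: [-0.3, -0.1, -3.0]
grip_width: 0.165
gripper_force: 89.8
```

```bash
python3 -c "
from h import *
rep()"
```

```text
t 10.4833 tcp [ 0.765 -0.398  0.585] q [-0.503  0.774  0.236 -0.033  1.997 -0.467] tilt 7.9 phi 51.5 out(tool) [-0.43   0.893  0.134] up(tool) [-0.086  0.108 -0.991] grip 89.8 0.165 F [-0.3 -0.1 -3. ]
```

Request:
drive_tool:
  offset:
    - [-0.48,1,-0.7]
    - [-0.48,1,-0.7]
    - [-0.48,1,-0.7]
  turn: [0,0,0]
  gripper: [0,0,0]

```text
time_s: 10.73
tcp_pos: [0.7712, -0.4027, 0.5954]
ee_rot: [0.722, 0.686, 0.012, 0.087]
wrist_force: [-0.3, -0.4, -3.0]
grip_width: 0.166
gripper_force: 89.8
```

Request:
drive_tool:
  offset:
    - [-0.48,1,-0.7]
    - [-0.48,1,-0.7]
    - [-0.48,1,-0.7]
  turn: [0,0,0]
  gripper: [0,0,0]

```text
time_s: 10.98
tcp_pos: [0.7762, -0.406, 0.6069]
ee_rot: [0.721, 0.685, 0.018, 0.104]
wrist_force: [-0.0, 0.0, -2.7]
grip_width: 0.166
gripper_force: 89.8
```

Request:
drive_tool:
  offset:
    - [-0.48,1,-0.7]
    - [-0.48,1,-0.7]
    - [-0.48,1,-0.7]
  turn: [0,0,0]
  gripper: [0,0,0]

```text
time_s: 11.23
tcp_pos: [0.78, -0.4083, 0.6205]
ee_rot: [0.719, 0.684, 0.023, 0.121]
wrist_force: [-0.1, 0.1, -3.5]
grip_width: 0.169
gripper_force: 89.8
```

```bash
python3 -c "
from h import *
rep()"
```

```text
t 11.2333 tcp [ 0.78  -0.408  0.621] q [-0.505  0.74   0.235 -0.03   1.92  -0.469] tilt 14.2 phi 57.4 out(tool) [-0.424  0.873  0.243] up(tool) [-0.132  0.206 -0.97 ] grip 89.8 0.169 F [-0.1  0.1 -3.5]
```

Request:
drive_tool:
  offset:
    - [-0.48,1,-0.6]
    - [-0.48,1,-0.6]
    - [-0.48,1,-0.6]
  turn: [0,0,0]
  gripper: [0,0,0]

```text
time_s: 11.48
tcp_pos: [0.7865, -0.4124, 0.6308]
ee_rot: [0.717, 0.683, 0.029, 0.139]
wrist_force: [-0.1, 0.6, -4.0]
grip_width: 0.169
gripper_force: 89.8
```

Request:
drive_tool:
  offset:
    - [-0.48,1,-0.6]
    - [-0.48,1,-0.6]
    - [-0.48,1,-0.6]
  turn: [0,0,0]
  gripper: [0,0,0]

```text
time_s: 11.73
tcp_pos: [0.7913, -0.4152, 0.644]
ee_rot: [0.715, 0.681, 0.035, 0.156]
wrist_force: [0.0, 0.3, -3.3]
grip_width: 0.165
gripper_force: 89.8
```

Request:
drive_tool:
  offset:
    - [-0.48,1,-0.6]
    - [-0.48,1,-0.6]
    - [-0.48,1,-0.6]
  turn: [0,0,0]
  gripper: [0,0,0]

```text
time_s: 11.98
tcp_pos: [0.7945, -0.4171, 0.6597]
ee_rot: [0.712, 0.679, 0.041, 0.174]
wrist_force: [0.5, -0.1, -2.4]
grip_width: 0.164
gripper_force: 89.8
```

Request:
drive_tool:
  offset:
    - [-0.48,1,-0.6]
    - [-0.48,1,-0.6]
    - [-0.48,1,-0.6]
  turn: [0,0,0]
  gripper: [0,0,0]

```text
time_s: 12.23
tcp_pos: [0.7961, -0.4179, 0.6774]
ee_rot: [0.709, 0.677, 0.047, 0.192]
wrist_force: [-0.1, -0.4, -3.2]
grip_width: 0.167
gripper_force: 89.8
```

Request:
drive_tool:
  offset:
    - [-0.48,1,-0.6]
    - [-0.48,1,-0.6]
    - [-0.48,1,-0.6]
  turn: [0,0,0]
  gripper: [0,0,0]

```text
time_s: 12.48
tcp_pos: [0.7962, -0.4178, 0.6969]
ee_rot: [0.706, 0.674, 0.053, 0.21]
wrist_force: [-0.6, -0.4, -2.5]
grip_width: 0.165
gripper_force: 89.8
```

Request:
drive_tool:
  offset:
    - [-0.48,1,-0.6]
    - [-0.48,1,-0.6]
    - [-0.48,1,-0.6]
  turn: [0,0,0]
  gripper: [0,0,0]

```text
time_s: 12.73
tcp_pos: [0.7948, -0.4169, 0.718]
ee_rot: [0.703, 0.671, 0.059, 0.228]
wrist_force: [-0.3, 0.6, -3.4]
grip_width: 0.165
gripper_force: 89.8
```

```bash
python3 -c "
from h import *
rep()"
```

```text
t 12.7333 tcp [ 0.795 -0.417  0.718] q [-0.508  0.651  0.235 -0.023  1.781 -0.472] tilt 27.2 phi 60.8 out(tool) [-0.392  0.799  0.457] up(tool) [-0.223  0.399 -0.889] grip 89.8 0.165 F [-0.3  0.6 -3.4]
```

Request:
drive_tool:
  offset:
    - [-0.48,1,-0.6]
    - [-0.48,1,-0.6]
    - [-0.48,1,-0.6]
  turn: [0,0,0]
  gripper: [0,0,0]

```text
time_s: 12.98
tcp_pos: [0.7919, -0.4149, 0.7406]
ee_rot: [0.699, 0.668, 0.065, 0.246]
wrist_force: [0.3, 0.1, -2.5]
grip_width: 0.166
gripper_force: 89.8
```

Request:
drive_tool:
  offset:
    - [-0.48,1,-0.6]
    - [-0.48,1,-0.6]
    - [-0.48,1,-0.6]
  turn: [0,0,0]
  gripper: [0,0,0]

```text
time_s: 13.23
tcp_pos: [0.7875, -0.4121, 0.7644]
ee_rot: [0.695, 0.665, 0.07, 0.263]
wrist_force: [-0.2, 1.0, -3.4]
grip_width: 0.165
gripper_force: 89.8
```

Request:
drive_tool:
  offset:
    - [-0.48,1,-0.6]
    - [-0.48,1,-0.6]
    - [-0.48,1,-0.6]
  turn: [0,0,0]
  gripper: [0,0,0]

```text
time_s: 13.48
tcp_pos: [0.7815, -0.4084, 0.7892]
ee_rot: [0.691, 0.661, 0.076, 0.281]
wrist_force: [-0.5, 0.4, -3.0]
grip_width: 0.167
gripper_force: 89.9
```

Request:
drive_tool:
  offset:
    - [-0.48,1,-0.6]
    - [-0.48,1,-0.6]
    - [-0.48,1,-0.6]
  turn: [0,0,0]
  gripper: [0,0,0]

```text
time_s: 13.73
tcp_pos: [0.774, -0.4038, 0.8148]
ee_rot: [0.687, 0.658, 0.082, 0.299]
wrist_force: [-0.3, -0.2, -2.9]
grip_width: 0.163
gripper_force: 89.9
```

Request:
drive_tool:
  offset:
    - [0,0,0]
    - [0,0,0]
    - [0,0,0]
    - [0,0,0]
    - [0,0,0]
    - [0,0,0]
    - [0,0,0]
    - [0,0,0]
  turn: [-0.07,-0.14,-0.21,-0.28,-0.35,-0.42,-0.45,-0.45]
  gripper: [0,0,0,0,0,0,0,0]

```text
time_s: 14.4
tcp_pos: [0.7743, -0.404, 0.8133]
ee_rot: [0.416, 0.855, -0.027, 0.307]
wrist_force: [0.6, 0.9, -4.0]
grip_width: 0.166
gripper_force: 89.9
```

```bash
cat >> h.py <<'E'
def tray():
    s=ctrl.observe();R=Ro.from_quat(s['ee_rot']).as_matrix();u0=np.array([-.045,-.007,-.999]);u0/=np.linalg.norm(u0)
    ex=np.array([1,0,0])-u0*u0[0];ex/=np.linalg.norm(ex);ey=np.cross(u0,ex);n=R[2]
    print('traytilt',np.degrees(np.arccos(n@u0)).round(1),'phi',np.degrees(np.arctan2(-n@ey,-n@ex)).round(1))
E
python3 - <<'E'
from h import *
rep();tray()
a=snap('wrist','w4.png')
E
```

```text
t 14.4 tcp [ 0.774 -0.404  0.813] q [-0.508  0.556  0.236 -0.018  1.723 -1.182] tilt 35.9 phi 21.0 out(tool) [-0.744  0.319  0.587] up(tool) [-0.548  0.21  -0.81 ] grip 89.9 0.166 F [ 0.6  0.9 -4. ]
traytilt 33.7 phi 22.9
```

View pics/w4.png

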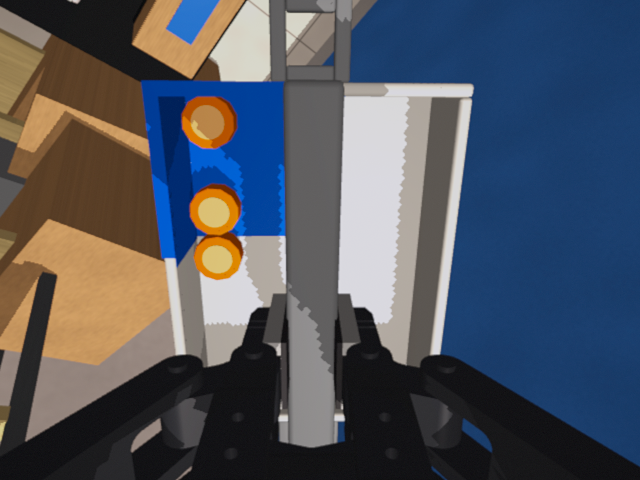

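Request:
drive_tool:
  offset:
    - [0,0,0]
    - [0,0,0]
    - [0,0,0]
    - [0,0,0]
    - [0,0,0]
    - [0,0,0]
    - [0,0,0]
    - [0,0,0]
  turn: [0,0,0,0,0,0,0,0]
  gripper: [0,0,0,0,0,0,0,0]

```text
time_s: 15.12
tcp_pos: [0.7746, -0.4041, 0.8131]
ee_rot: [0.417, 0.855, -0.026, 0.308]
wrist_force: [-0.7, 0.1, -3.0]
grip_width: 0.165
gripper_force: 89.9
```

```bash
cat >> h.py <<'E'
def caps(f):
    a=snap('wrist',f);h=cv2.cvtColor(a,cv2.COLOR_RGB2HSV)
    m=cv2.inRange(h,(8,120,100),(26,255,255));m[320:]=0;m[:,:140]=0;m[:,500:]=0
    n,_,st,c=cv2.connectedComponentsWithStats(m)
    print([(c[i].round(0),st[i][:4],st[i][4]) for i in range(1,n) if st[i][4]>150])
E
python3 - <<'E'
from h import *
rep();tray();caps('w5.png')
E
```

```text
t 15.1167 tcp [ 0.775 -0.404  0.813] q [-0.508  0.556  0.236 -0.018  1.722 -1.18 ] tilt 36.0 phi 21.1 out(tool) [-0.744  0.321  0.587] up(tool) [-0.548  0.212 -0.81 ] grip 89.9 0.165 F [-0.7  0.1 -3. ]
traytilt 33.7 phi 23.0
[(array([183.,  36.]), array([140,   0, 104,  79], dtype=int32), np.int32(3768)), (array([212., 163.]), array([182,  97,  59, 149], dtype=int32), np.int32(5494)), (array([144., 148.]), array([140, 136,   9,  24], dtype=int32), np.int32(166)), (array([152., 288.]), array([140, 253,  29,  67], dtype=int32), np.int32(1620))]
```

Request:
drive_tool:
  offset:
    - [0,0,0]
    - [0,0,0]
    - [0,0,0]
    - [0,0,0]
    - [0,0,0]
    - [0,0,0]
    - [0,0,0]
    - [0,0,0]
  turn: [-0.07,-0.14,-0.21,-0.28,-0.35,-0.42,-0.49,-0.5]
  gripper: [0,0,0,0,0,0,0,0]

```text
time_s: 15.83
tcp_pos: [0.7746, -0.4041, 0.8131]
ee_rot: [0.055, 0.95, -0.143, 0.274]
wrist_force: [0.9, 0.1, -3.9]
grip_width: 0.164
gripper_force: 89.9
```

```bash
python3 - <<'E'
from h import *
rep();tray();caps('w6.png')
E
```

```text
t 15.8333 tcp [ 0.775 -0.404  0.813] q [-0.508  0.556  0.236 -0.018  1.722 -1.971] tilt 36.0 phi -24.2 out(tool) [-0.751 -0.304  0.587] up(tool) [-0.535 -0.241 -0.81 ] grip 89.9 0.164 F [ 0.9  0.1 -3.9]
traytilt 33.4 phi -25.3
[(array([188.,  42.]), array([163,   0,  53,  80], dtype=int32), np.int32(1967)), (array([253.,  38.]), array([241,   9,  21,  44], dtype=int32), np.int32(380)), (array([212., 167.]), array([183,  97,  58, 149], dtype=int32), np.int32(4552))]
```

Request:
drive_tool:
  offset:
    - [0,0,0]
    - [0,0,0]
    - [0,0,0]
    - [0,0,0]
  turn: [0,0,0,0]
  gripper: [0,0,0,0]

```text
time_s: 16.22
tcp_pos: [0.7746, -0.4041, 0.8131]
ee_rot: [0.059, 0.949, -0.142, 0.274]
wrist_force: [0.1, 1.0, -3.9]
grip_width: 0.167
gripper_force: 89.9
```

```bash
python3 - <<'E'
from h import *
caps('w7.png')
a=cv2.imread('pics/w6.png')[60:300,130:500];b=cv2.imread('pics/w7.png')[60:300,130:500]
cv2.imwrite('pics/c7.png',np.hstack([a,b]))
E
```

```text
[(array([187.,  42.]), array([162,   0,  54,  80], dtype=int32), np.int32(1962)), (array([253.,  38.]), array([240,   9,  22,  44], dtype=int32), np.int32(377)), (array([212., 168.]), array([183,  97,  59, 150], dtype=int32), np.int32(4492))]
```

View pics/c7.png

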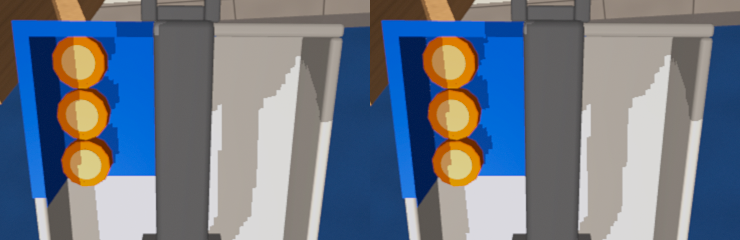

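Request:
drive_tool:
  offset:
    - [0,0,0]
    - [0,0,0]
    - [0,0,0]
    - [0,0,0]
    - [0,0,0]
    - [0,0,0]
  turn: [-0.07,-0.14,-0.21,-0.28,-0.35,-0.4]
  gripper: [0,0,0,0,0,0]

```text
time_s: 16.77
tcp_pos: [0.7746, -0.4042, 0.8131]
ee_rot: [-0.241, 0.92, -0.22, 0.216]
wrist_force: [-0.4, 0.8, -3.9]
grip_width: 0.171
gripper_force: 89.9
```

```bash
python3 - <<'E'
from h import *
tray();caps('w8.png')
E
```

```text
traytilt 34.4 phi -63.1
[(array([143.,  17.]), array([140,   0,  10,  44], dtype=int32), np.int32(266)), (array([256.,  14.]), array([239,   0,  31,  35], dtype=int32), np.int32(775)), (array([443.,  30.]), array([362,   0, 138,  77], dtype=int32), np.int32(4538)), (array([315.,  24.]), array([300,  14,  29,  23], dtype=int32), np.int32(287)), (array([391., 143.]), array([351,  97,  81,  94], dtype=int32), np.int32(4288)), (array([270., 122.]), array([253,  98,  31,  51], dtype=int32), np.int32(1087))]
```

Request:
drive_tool:
  offset:
    - [0,0,0]
    - [0,0,0]
    - [0,0,0]
    - [0,0,0]
    - [0,0,0]
    - [0,0,0]
  turn: [0,0,0,0,0,0]
  gripper: [0,0,0,0,0,0]

```text
time_s: 17.32
tcp_pos: [0.7746, -0.4042, 0.8131]
ee_rot: [-0.238, 0.921, -0.22, 0.217]
wrist_force: [1.1, 0.4, -3.8]
grip_width: 0.163
gripper_force: 89.9
```

```bash
python3 - <<'E'
from h import *
rep();tray();caps('w9.png')
E
```

```text
t 17.3167 tcp [ 0.775 -0.404  0.813] q [-0.508  0.556  0.236 -0.018  1.722 -2.593] tilt 36.0 phi -59.8 out(tool) [-0.433 -0.684  0.587] up(tool) [-0.295 -0.508 -0.809] grip 89.9 0.163 F [ 1.1  0.4 -3.8]
traytilt 34.4 phi -62.8
[(array([143.,  17.]), array([140,   0,   9,  45], dtype=int32), np.int32(251)), (array([255.,  14.]), array([238,   0,  31,  35], dtype=int32), np.int32(782)), (array([443.,  30.]), array([361,   0, 139,  76], dtype=int32), np.int32(4494)), (array([314.,  25.]), array([300,  14,  27,  23], dtype=int32), np.int32(285)), (array([388., 142.]), array([342,  97,  89,  96], dtype=int32), np.int32(4674))]
```

Request:
drive_tool:
  offset:
    - [0,0,0]
    - [0,0,0]
    - [0,0,0]
    - [0,0,0]
    - [0,0,0]
    - [0,0,0]
    - [0,0,0]
    - [0,0,0]
    - [0,0,0]
  turn: [0.07,0.14,0.21,0.28,0.35,0.42,0.49,0.56,0.63]
  gripper: [0,0,0,0,0,0,0,0,0]

```text
time_s: 18.12
tcp_pos: [0.7746, -0.4041, 0.8132]
ee_rot: [0.23, 0.923, -0.09, 0.295]
wrist_force: [0.5, 0.9, -4.1]
grip_width: 0.165
gripper_force: 89.9
```

Request:
drive_tool:
  offset:
    - [0,0,0]
    - [0,0,0]
    - [0,0,0]
    - [0,0,0]
    - [0,0,0]
    - [0,0,0]
    - [0,0,0]
    - [0,0,0]
    - [0,0,0]
    - [0,0,0]
  turn: [0.07,0.14,0.21,0.28,0.35,0.42,0.49,0.56,0.6,0.6]
  gripper: [0,0,0,0,0,0,0,0,0,0]

```text
time_s: 18.95
tcp_pos: [0.7746, -0.4042, 0.8131]
ee_rot: [0.623, 0.718, 0.054, 0.304]
wrist_force: [0.5, 0.5, -2.5]
grip_width: 0.166
gripper_force: 89.8
```

Request:
drive_tool:
  offset:
    - [0,0,0]
    - [0,0,0]
    - [0,0,0]
    - [0,0,0]
    - [0,0,0]
    - [0,0,0]
    - [0,0,0]
    - [0,0,0]
  turn: [0,0,0,0,0,0,0,0]
  gripper: [0,0,0,0,0,0,0,0]

```text
time_s: 19.62
tcp_pos: [0.7746, -0.4042, 0.8131]
ee_rot: [0.622, 0.72, 0.053, 0.304]
wrist_force: [-0.1, 0.9, -3.1]
grip_width: 0.167
gripper_force: 89.8
```

```bash
python3 - <<'E'
from h import *
rep();tray();caps('w10.png');b=snap('side','s10.png')
a=cv2.imread('pics/w10.png')[60:360,130:500]
cv2.imwrite('pics/c10.png',np.hstack([a,cv2.resize(b[:,:,::-1],(400,300))]))
E
```

```text
t 19.6167 tcp [ 0.775 -0.404  0.813] q [-0.508  0.556  0.236 -0.018  1.722 -0.662] tilt 36.0 phi 50.8 out(tool) [-0.487  0.647  0.587] up(tool) [-0.371  0.455 -0.809] grip 89.8 0.167 F [-0.1  0.9 -3.1]
traytilt 34.7 phi 54.0
[(array([164.,  48.]), array([140,  24,  46,  56], dtype=int32), np.int32(1921)), (array([233., 122.]), array([182,  98, 102,  51], dtype=int32), np.int32(4230)), (array([143., 137.]), array([140, 122,   8,  28], dtype=int32), np.int32(174)), (array([148., 228.]), array([140, 220,  18,  16], dtype=int32), np.int32(255))]
```

View pics/c10.png

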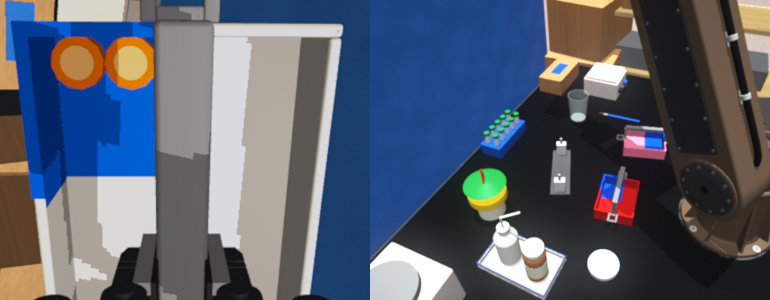

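Request:
drive_tool:
  offset:
    - [0,0,0]
    - [0,0,0]
    - [0,0,0]
    - [0,0,0]
    - [0,0,0]
    - [0,0,0]
    - [0,0,0]
    - [0,0,0]
    - [0,0,0]
    - [0,0,0]
  turn: [0.07,0.14,0.21,0.28,0.35,0.42,0.49,0.56,0.63,0.7]
  gripper: [0,0,0,0,0,0,0,0,0,0]

```text
time_s: 20.55
tcp_pos: [0.7746, -0.4041, 0.8131]
ee_rot: [0.907, 0.286, 0.205, 0.231]
wrist_force: [0.1, -0.4, -3.3]
grip_width: 0.168
gripper_force: 89.8
```

```bash
cat >> h.py <<'E'
def caps2(f):
    a=snap('wrist',f);h=cv2.cvtColor(a,cv2.COLOR_RGB2HSV)
    m=cv2.inRange(h,(8,120,100),(26,255,255));m[320:]=0;m[:90]=0;m[:,:165]=0;m[:,440:]=0
    n,_,st,c=cv2.connectedComponentsWithStats(m)
    print([(st[i][:4].tolist(),int(st[i][4])) for i in range(1,n) if st[i][4]>80])
E
python3 - <<'E'
from h import *
tray();caps2('w11.png')
E
```

```text
traytilt 37.4 phi 117.0
[([182, 99, 102, 52], 4262)]
```

Request:
drive_tool:
  offset:
    - [0,0,0]
  turn: [0.07]
  gripper: [0]

```text
time_s: 20.68
tcp_pos: [0.7746, -0.4041, 0.8131]
ee_rot: [0.921, 0.24, 0.216, 0.22]
wrist_force: [-0.5, 0.1, -2.9]
grip_width: 0.165
gripper_force: 89.8
```

```bash
python3 - <<'E'
from h import *
tray();caps2('w12.png')
E
```

```text
traytilt 37.6 phi 122.6
[([182, 99, 102, 54], 4291)]
```

Request:
drive_tool:
  offset:
    - [0,0,0]
  turn: [0.02]
  gripper: [0]

```text
time_s: 20.82
tcp_pos: [0.7746, -0.4041, 0.8131]
ee_rot: [0.924, 0.225, 0.22, 0.217]
wrist_force: [-0.5, -0.0, -2.7]
grip_width: 0.168
gripper_force: 89.8
```

```bash
python3 - <<'E'
from h import *
tray();caps2('w13.png')
E
```

```text
traytilt 37.7 phi 124.3
[([182, 101, 103, 60], 4269)]
```

Request:
drive_tool:
  offset:
    - [0,0,0]
  turn: [0]
  gripper: [0]

```text
time_s: 20.95
tcp_pos: [0.7746, -0.4041, 0.8131]
ee_rot: [0.924, 0.225, 0.22, 0.217]
wrist_force: [0.0, -0.2, -3.8]
grip_width: 0.163
gripper_force: 89.8
```

```bash
python3 - <<'E'
from h import *
tray();caps2('w14.png')
E
```

```text
traytilt 37.7 phi 124.3
[([183, 109, 102, 92], 4402)]
```

Request:
drive_tool:
  offset:
    - [0,0,0]
    - [0,0,0]
    - [0,0,0]
    - [0,0,0]
    - [0,0,0]
    - [0,0,0]
    - [0,0,0]
    - [0,0,0]
    - [0,0,0]
    - [0,0,0]
  turn: [-0.08,-0.16,-0.24,-0.32,-0.4,-0.48,-0.56,-0.64,-0.72,-0.8]
  gripper: [0,0,0,0,0,0,0,0,0,0]

```text
time_s: 21.83
tcp_pos: [0.7746, -0.4041, 0.8131]
ee_rot: [0.615, 0.725, 0.051, 0.304]
wrist_force: [0.4, -0.0, -4.6]
grip_width: 0.162
gripper_force: 89.9
```

Request:
drive_tool:
  offset:
    - [0,0,0]
    - [0,0,0]
    - [0,0,0]
    - [0,0,0]
    - [0,0,0]
    - [0,0,0]
    - [0,0,0]
    - [0,0,0]
  turn: [-0.05,-0.05,-0.05,-0.05,-0.05,-0.05,-0.05,-0.05]
  gripper: [0,0,0,0,0,0,0,0]

```text
time_s: 22.5
tcp_pos: [0.7746, -0.4042, 0.8131]
ee_rot: [0.59, 0.746, 0.04, 0.306]
wrist_force: [0.0, -0.9, -3.7]
grip_width: 0.164
gripper_force: 89.9
```

```bash
python3 - <<'E'
from h import *
rep();tray();caps2('w15.png')
E
```

```text
t 22.5 tcp [ 0.775 -0.404  0.813] q [-0.508  0.556  0.236 -0.018  1.722 -0.749] tilt 36.0 phi 45.8 out(tool) [-0.542  0.602  0.587] up(tool) [-0.409  0.421 -0.81 ] grip 89.9 0.164 F [ 0.  -0.9 -3.7]
traytilt 34.5 phi 48.9
[([182, 98, 55, 53], 2224), ([190, 187, 51, 51], 1922), ([198, 275, 47, 45], 1689)]
```

Request:
drive_tool:
  offset:
    - [0,0,0]
    - [0,0,0]
    - [0,0,0]
    - [0,0,0]
    - [0,0,0]
    - [0,0,0]
    - [0,0,0]
    - [0,0,0]
    - [0,0,0]
    - [0,0,0]
  turn: [-0.08,-0.16,-0.24,-0.32,-0.4,-0.48,-0.56,-0.64,-0.72,-0.8]
  gripper: [0,0,0,0,0,0,0,0,0,0]

```text
time_s: 23.38
tcp_pos: [0.7746, -0.4041, 0.8131]
ee_rot: [0.039, 0.95, -0.147, 0.271]
wrist_force: [0.0, 0.6, -3.7]
grip_width: 0.164
gripper_force: 89.9
```

```bash
python3 - <<'E'
from h import *
tray();caps2('w16.png')
E
```

```text
traytilt 33.5 phi -27.3
[([182, 97, 60, 150], 4799)]
```

Request:
drive_tool:
  offset:
    - [0,0,0]
  turn: [-0.06]
  gripper: [0]

```text
time_s: 23.52
tcp_pos: [0.7746, -0.4042, 0.8131]
ee_rot: [-0.002, 0.951, -0.159, 0.265]
wrist_force: [0.5, -0.4, -3.3]
grip_width: 0.164
gripper_force: 89.9
```

```bash
python3 - <<'E'
from h import *
tray();caps2('w17.png')
E
```

```text
traytilt 33.5 phi -32.6
[([185, 97, 62, 150], 4587)]
```

Request:
drive_tool:
  offset:
    - [0,0,0]
  turn: [0]
  gripper: [0]

```text
time_s: 23.65
tcp_pos: [0.7746, -0.4041, 0.8131]
ee_rot: [-0.001, 0.951, -0.159, 0.265]
wrist_force: [0.0, 0.4, -4.4]
grip_width: 0.167
gripper_force: 89.9
```

```bash
cat >> h.py <<'E'
def bands(f):
    a=cv2.imread('pics/'+f)[:,:,::-1];h=cv2.cvtColor(np.ascontiguousarray(a),cv2.COLOR_RGB2HSV)
    m=cv2.inRange(h,(8,120,100),(26,255,255));m[:,:165]=0;m[:,440:]=0
    for r in range(100,250,12):
        x=np.where(m[r])[0]; print(r,(x.min(),x.max()) if len(x) else '',end=' ')
    print()
E
python3 - <<'E'
from h import *
tray();caps2('w18.png');bands('w17.png');bands('w18.png')
E
```

```text
traytilt 33.5 phi -32.5
[([186, 97, 66, 149], 4309)]
100 (np.int64(195), np.int64(227)) 112 (np.int64(187), np.int64(235)) 124 (np.int64(186), np.int64(237)) 136 (np.int64(191), np.int64(234)) 148 (np.int64(211), np.int64(225)) 160 (np.int64(197), np.int64(240)) 172 (np.int64(194), np.int64(243)) 184 (np.int64(196), np.int64(241)) 196 (np.int64(209), np.int64(231)) 208 (np.int64(203), np.int64(243)) 220 (np.int64(198), np.int64(246)) 232 (np.int64(201), np.int64(243)) 244 (np.int64(213), np.int64(230)) 
100 (np.int64(196), np.int64(228)) 112 (np.int64(188), np.int64(236)) 124 (np.int64(187), np.int64(238)) 136 (np.int64(192), np.int64(235)) 148 (np.int64(213), np.int64(228)) 160 (np.int64(201), np.int64(244)) 172 (np.int64(197), np.int64(246)) 184 (np.int64(200), np.int64(244)) 196 (np.int64(214), np.int64(235)) 208 (np.int64(209), np.int64(249)) 220 (np.int64(204), np.int64(251)) 232 (np.int64(207), np.int64(248)) 244 (np.int64(219), np.int64(235))
```

Request:
drive_tool:
  offset:
    - [0,0,0]
  turn: [0]
  gripper: [0]

```text
time_s: 23.78
tcp_pos: [0.7746, -0.4042, 0.8131]
ee_rot: [-0.001, 0.951, -0.159, 0.265]
wrist_force: [0.1, -0.2, -2.7]
grip_width: 0.171
gripper_force: 89.9
```

```bash
python3 - <<'E'
from h import *
caps2('w19.png');bands('w19.png')
E
```

```text
[([191, 98, 78, 146], 4019)]
100 (np.int64(200), np.int64(231)) 112 (np.int64(192), np.int64(240)) 124 (np.int64(191), np.int64(242)) 136 (np.int64(196), np.int64(238)) 148 (np.int64(220), np.int64(245)) 160 (np.int64(212), np.int64(256)) 172 (np.int64(209), np.int64(258)) 184 (np.int64(213), np.int64(255)) 196 (np.int64(229), np.int64(255)) 208 (np.int64(225), np.int64(267)) 220 (np.int64(221), np.int64(268)) 232 (np.int64(225), np.int64(264)) 244
```

Request:
drive_tool:
  offset:
    - [0,0,0]
    - [0,0,0]
    - [0,0,0]
    - [0,0,0]
  turn: [0.08,0.16,0.24,0.32]
  gripper: [0,0,0,0]

```text
time_s: 24.17
tcp_pos: [0.7746, -0.4042, 0.8131]
ee_rot: [0.236, 0.921, -0.088, 0.296]
wrist_force: [-0.1, 1.0, -3.4]
grip_width: 0.162
gripper_force: 89.9
```

```bash
python3 - <<'E'
from h import *
tray();caps2('w20.png');bands('w20.png')
E
```

```text
traytilt 33.4 phi -1.6
[([192, 97, 54, 51], 1656), ([342, 97, 36, 52], 1498), ([251, 98, 33, 51], 1191)]
100 (np.int64(202), np.int64(366)) 112 (np.int64(194), np.int64(375)) 124 (np.int64(193), np.int64(377)) 136 (np.int64(199), np.int64(373)) 148 (np.int64(276), np.int64(358)) 160  172  184  196  208  220  232  244
```

Request:
drive_tool:
  offset:
    - [0,0,0]
    - [0,0,0]
    - [0,0,0]
    - [0,0,0]
    - [0,0,0]
    - [0,0,0]
    - [0,0,0]
    - [0,0,0]
    - [0,0,0]
    - [0,0,0]
  turn: [0.08,0.16,0.24,0.32,0.4,0.48,0.56,0.64,0.72,0.8]
  gripper: [0,0,0,0,0,0,0,0,0,0]

```text
time_s: 25.05
tcp_pos: [0.7746, -0.4042, 0.8131]
ee_rot: [0.73, 0.61, 0.102, 0.291]
wrist_force: [0.7, -0.2, -3.4]
grip_width: 0.17
gripper_force: 89.8
```

Request:
drive_tool:
  offset:
    - [0,0,0]
    - [0,0,0]
    - [0,0,0]
    - [0,0,0]
    - [0,0,0]
    - [0,0,0]
  turn: [0.08,0.16,0.24,0.32,0.4,0.48]
  gripper: [0,0,0,0,0,0]

```text
time_s: 25.55
tcp_pos: [0.7746, -0.4042, 0.8131]
ee_rot: [0.902, 0.301, 0.201, 0.234]
wrist_force: [0.6, -0.5, -3.0]
grip_width: 0.168
gripper_force: 89.8
```

```bash
python3 - <<'E'
from h import *
tray();caps2('w21.png')
E
```

```text
traytilt 37.4 phi 115.2
[([182, 99, 102, 51], 4258)]
```

Request:
drive_tool:
  offset:
    - [0,0,0]
  turn: [0.06]
  gripper: [0]

```text
time_s: 25.68
tcp_pos: [0.7746, -0.4041, 0.8131]
ee_rot: [0.915, 0.262, 0.211, 0.225]
wrist_force: [0.6, -0.4, -4.0]
grip_width: 0.164
gripper_force: 89.8
```

```bash
python3 - <<'E'
from h import *
tray();caps2('w22.png')
E
```

```text
traytilt 37.5 phi 120.0
[([182, 99, 102, 52], 4289)]
```

Request:
drive_tool:
  offset:
    - [0,0,0]
  turn: [0.01]
  gripper: [0]

```text
time_s: 25.82
tcp_pos: [0.7746, -0.4042, 0.8131]
ee_rot: [0.916, 0.255, 0.213, 0.224]
wrist_force: [-0.5, -0.1, -3.6]
grip_width: 0.164
gripper_force: 89.8
```

```bash
python3 - <<'E'
from h import *
tray();caps2('w23.png')
E
```

```text
traytilt 37.6 phi 120.8
[([182, 99, 102, 54], 4280)]
```

Request:
drive_tool:
  offset:
    - [0,0,0]
  turn: [0]
  gripper: [0]

```text
time_s: 25.95
tcp_pos: [0.7746, -0.4042, 0.8131]
ee_rot: [0.917, 0.254, 0.213, 0.223]
wrist_force: [-0.4, 0.3, -3.3]
grip_width: 0.164
gripper_force: 89.9
```

```bash
python3 - <<'E'
from h import *
caps2('w24.png')
E
```

```text
[([182, 100, 103, 60], 4287)]
```

Request:
drive_tool:
  offset:
    - [0,0,0]
    - [0,0,0]
    - [0,0,0]
    - [0,0,0]
    - [0,0,0]
    - [0,0,0]
    - [0,0,0]
    - [0,0,0]
    - [0,0,0]
    - [0,0,0]
  turn: [-0.08,-0.16,-0.24,-0.32,-0.4,-0.48,-0.56,-0.64,-0.72,-0.8]
  gripper: [0,0,0,0,0,0,0,0,0,0]

```text
time_s: 26.83
tcp_pos: [0.7746, -0.4042, 0.8131]
ee_rot: [0.593, 0.744, 0.041, 0.306]
wrist_force: [-0.2, -0.2, -3.0]
grip_width: 0.168
gripper_force: 89.9
```

```bash
python3 - <<'E'
from h import *
tray();caps2('w25.png')
E
```

```text
traytilt 34.5 phi 49.3
[([182, 99, 54, 53], 2215), ([187, 154, 54, 99], 3908)]
```

Request:
drive_tool:
  offset:
    - [0,0,0]
    - [0,0,0]
    - [0,0,0]
    - [0,0,0]
    - [0,0,0]
    - [0,0,0]
    - [0,0,0]
    - [0,0,0]
    - [0,0,0]
    - [0,0,0]
  turn: [-0.08,-0.16,-0.24,-0.32,-0.4,-0.4,-0.4,-0.4,-0.4,-0.4]
  gripper: [0,0,0,0,0,0,0,0,0,0]

```text
time_s: 27.72
tcp_pos: [0.7746, -0.4042, 0.8131]
ee_rot: [0.339, 0.889, -0.054, 0.304]
wrist_force: [-0.1, 0.4, -3.6]
grip_width: 0.16
gripper_force: 89.9
```

Request:
drive_tool:
  offset:
    - [0,0,0]
    - [0,0,0]
    - [0,0,0]
    - [0,0,0]
    - [0,0,0]
    - [0,0,0]
    - [0,0,0]
    - [0,0,0]
    - [0,0,0]
    - [0,0,0]
  turn: [0.06,0.12,0.18,0.24,0.26,0.26,0.26,0.26,0.26,0.26]
  gripper: [0,0,0,0,0,0,0,0,0,0]

```text
time_s: 28.55
tcp_pos: [0.7746, -0.4042, 0.8132]
ee_rot: [0.511, 0.802, 0.009, 0.309]
wrist_force: [0.1, 0.6, -3.4]
grip_width: 0.171
gripper_force: 89.9
```

```bash
python3 - <<'E'
from h import *
rep();tray();caps2('w26.png')
s=ctrl.observe();C=cam('wrist',s);R=Ro.from_quat(s['ee_rot']).as_matrix()
# tray frame in tool: x~tool x, y~-tool y, up~u0; tray handle centre (z=93mm) at grasp point ~ (0,0,-19mm)
u=np.array([-.045,-.007,-.999]);u/=np.linalg.norm(u);ex=np.array([1,0,0])-u*u[0];ex/=np.linalg.norm(ex);ey=np.cross(u,ex)
P=lambda x,y,z:R@(np.array([0,0,-.019])+ex*x+ey*y+u*(z-.093))+s['tcp_pos']
for p in [(.075,.0575,.005),(.005,.0575,.005),(.005,-.0125,.005),(.063,.0455,.017),(.015,.0455,.017)]: print(p,proj(C,P(*p)).round(0))
b=snap('wrist','w27.png')
cv2.imwrite('pics/c27.png',b[60:360,130:500,::-1])
E
```

```text
t 28.55 tcp [ 0.775 -0.404  0.813] q [-0.508  0.556  0.236 -0.018  1.722 -0.954] tilt 36.0 phi 34.1 out(tool) [-0.653  0.479  0.587] up(tool) [-0.486  0.329 -0.809] grip 89.9 0.171 F [ 0.1  0.6 -3.4]
traytilt 34.1 phi 36.7
[([182, 97, 59, 150], 6163), ([165, 285, 6, 35], 132)]
(0.075, 0.0575, 0.005) [190. 101.]
(0.005, 0.0575, 0.005) [202. 243.]
(0.005, -0.0125, 0.005) [337. 243.]
(0.063, 0.0455, 0.017) [211. 130.]
(0.015, 0.0455, 0.017) [219. 232.]
```

View pics/c27.png

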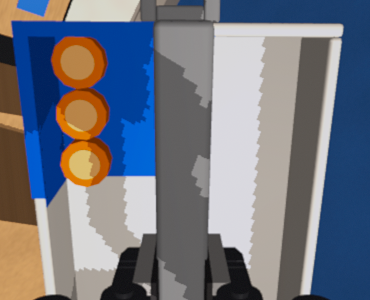

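```bash
python3 -c "
from bench import ctrl
print(ctrl.sign_off())"
```

```text
the job is handed in; nothing more can be done
None
```

Job handed in at about 28.6 s: the tray is held still in the gripper alone, clear of stand and bench, tilted about 34° with the blue corner lowest; all three caps lie in a row on the blue patch, the last overhanging its edge by about 2 mm.

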